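# Pack ball valves in the sloping tray, handles all up the slope

### The job

Pack the two brass ball valves into the sloping two-compartment tray on the packing table: one valve in each compartment, sitting flat on its base on the tray floor, with its handle on top and pointing straight up the slope. Lay them down gently, without dropping them or letting them tip over, and leave the other things on the table where they are.

Things in the scene. Friction and masses are not known exactly. Their poses are not given: they have to be found in the camera images.
- valve_a: brass ball valve, about 0.5 kg, starts upright at any yaw. Body 90 long (own x), 44 high, 44 wide (own y) between the flat sides of its middle 52 mm; hexagonal ends 51 wide over corners. Flat handle 20 to 22 wide on a stem above, from 12 behind the stem to 92 past it. Origin: centre of the flat base, under the stem; x along the body towards the handle's free end; z up through the stem.
- valve_b: The same kind of valve as valve_a, with the same sizes and axes.
- valve_a_tip (a point): free end of valve_a's handle, 92 along x from the valve's origin and 57 above its base. The handle lies 53 to 61 above the base, the nut on the stem reaches 65; the valve's centre of mass is within 10 mm of the stem's axis, about 25 above the base
- valve_b_tip (a point): free end of valve_b's handle, placed likewise
- tray: tray fixed on a steel stand, floor sloping up 0.5 rad (29 deg), low edge on the robot's side. Grey floor, white walls 6 thick, 24 high, open top; two compartments side by side, each 200 long (up the slope), 124 wide, split by a middle wall. Origin: centre, on the floor's upper face, 75 above the table; x up the slope, y across to the robot's left, z square out of the floor
- pocket_left (a point): centre of the floor of the compartment at the tray's +y: (0, 65, 0) mm in the tray's frame. A valve set down on the floor stays put by friction, or at most slides down to the low wall
- pocket_right (a point): centre of the floor of the compartment at the tray's -y: (0, -65, 0) mm in the tray's frame
- pen_cup: bystander: dark metal cup of pens, 72 across, 95 high, pens to 155; origin under its centre
- pipe_tee: bystander: grey galvanised pipe tee standing on end, 56 across, 84 high, branch reaching 48 to its own -x; origin under its centre
- tape_measure: bystander: orange tape measure, 65 x 30 x 60 high; origin under its centre
Mind the look-alikes: they are no part of the job. Leave any blue or purple look-alike of the valve_b alone.

How it is judged (in metres and radians):
At the end, for the whole second after the job is handed in: One valve rests in each compartment (either way round): base on the tray floor (within 8 mm and 0.12 rad of flat), body between the compartment's walls, handle on top and pointing up the slope within 0.35 rad (20 degrees); both valves at rest (((y of valve_a in the frame of tray between 0.015 and 0.115 m and x of valve_a in the frame of tray between -0.06 and 0.06 m and x of each of valve_a_tip, valve_b_tip in the frame of tray above 0.03 m and angle between the x axis of each of valve_a, valve_b and the x axis of tray, either way round below 0.35 rad and angle between the z axis of each of valve_a, valve_b and the z axis of tray, either way round below 0.12 rad and z of valve_a in the frame of tray between -0.006 and 0.008 m and linear speed of each of valve_a, valve_b below 0.02 m/s and angular speed of each of valve_a, valve_b below 0.2 rad/s and y of valve_b in the frame of tray between -0.115 and -0.015 m and x of valve_b in the frame of tray between -0.06 and 0.06 m and z of valve_b in the frame of tray between -0.006 and 0.008 m) or (y of valve_a in the frame of tray between -0.115 and -0.015 m and x of valve_a in the frame of tray between -0.06 and 0.06 m and x of each of valve_a_tip, valve_b_tip in the frame of tray above 0.03 m and angle between the x axis of each of valve_a, valve_b and the x axis of tray, either way round below 0.35 rad and angle between the z axis of each of valve_a, valve_b and the z axis of tray, either way round below 0.12 rad and z of valve_a in the frame of tray between -0.006 and 0.008 m and linear speed of each of valve_a, valve_b below 0.02 m/s and angular speed of each of valve_a, valve_b below 0.2 rad/s and y of valve_b in the frame of tray between 0.015 and 0.115 m and x of valve_b in the frame of tray between -0.06 and 0.06 m and z of valve_b in the frame of tray between -0.006 and 0.008 m))); the robot touches nothing.
It fails at once if valve a is dropped, thrown or knocked: it moves faster than 0.35 m/s while the fingers are not holding it (contact force between the fingers and valve_a below 0.1 N and linear speed of valve_a above 0.35 m/s).
It fails at once if valve b is dropped, thrown or knocked: it moves faster than 0.35 m/s while the fingers are not holding it (contact force between the fingers and valve_b below 0.1 N and linear speed of valve_b above 0.35 m/s).
It fails at once if a bystander (pen cup, pipe tee, tape measure) is moved by more than 30 mm (distance of any of pen_cup, pipe_tee, tape_measure from where it was at the start of the episode above 0.03 m).
It also fails if it takes over 61 s, if anything falls off the work surface, if the arm or the gripper's body presses on something with over 40 N, if the wrist force passes 120 N, or if a joint passes its speed limit or range.

### The arm

A 6-joint arm with a two-finger parallel gripper is mounted at the origin on the work surface. World frame = base frame: x ahead of the robot, y to its left, z up, the work surface at z = 0. Lengths are in mm, angles in rad, forces in N, time in s.
With the tool pointing down it reaches from about 375 to 900 mm from the base axis. Payload 3.1 kg.
Tool frame: the origin (TCP) lies midway between the tips of the shut fingers; the grasp point (between the pads) lies 19 mm behind it (ctrl.pinch_z is the distance from the TCP to the grasp point, in mm); z points along the fingers, y is the line along which they close (so a half turn about z gives the same grasp; the last joint's range is limited). The gripper opens to 87 mm and grips with 3 to 60 N. Pads are 19 mm wide; open, the fingers measure 117 mm over their backs; the gripper's body (75 mm by 190 mm) begins 51 mm behind the grasp point.
Start: joints at [0.927, 0.527, 1.433, -0, 1.181, -0.178], TCP at [280.11, 558.69, 222.548] pointing down, gripper open.
Joint ranges: [-3.08, 3.08], [-0.75, 2.2], [0.22, 2.44], [-1.43, 4.57], [0, 2.65], [-2.85, 2.85]. Speed limits (rad/s): [2.79, 2.79, 3.14, 3.14, 3.14, 3.14].

### API

Orientations are given as a rotation vector (axis times angle).
In Python, from station import ctrl gives the robot as it stands.
- The arm moves only by the tool servo_tool, never from a script. Its arguments are lists of equal length, an entry for each row: "slide": the shift along the tool's x, y, z in m, a list of three; "turn": the turn about the tool's z in rad; "hand": the finger opening in m, from 0 to 0.087. In form: {"slide": [[x, y, z], ...], "turn": [turn, ...], "hand": [hand, ...]}. A call has 1 to 5 rows; each row is the pose to reach, as a shift and turn from the pose commanded when the call began, along the tool's axes at that moment; what a row does not reach only later rows make up. A row lasts 1/12 s, in which the tool goes at most 41.7 mm and 7.16 degrees, less where a joint would pass 70% of its speed; a pose out of reach is approached as far as the arm can. A call with a gripper value outside its range is refused whole. The fingers move at their own pace and stop on an object; the grip force is fixed at half the most. Time passes only in rows, so rows that repeat a pose let the fingers close. It gives the time, the measured TCP pose, the force, the opening and the grip force at its end, in the units of the state.
- ctrl.sense(): the state, without advancing time (a new reading comes with each control period).
- ctrl.capture(name): name is "scene" or "top" or "wrist"; returns a dict with "pixels" (480x640x3 uint8, red, green, blue), "range_z" (480x640 float32, mm along the optical axis (not along the pixel's ray), 0 where there is no reading), "vertical_fov" (degrees; the focal length in pixels is half the picture's height over the tangent of half this angle, whatever the lens; pixels are square), "cx", "cy" (the principal point, pixels), "view" (4x4, takes a point from world to camera coordinates); the wrist camera has in their place "T_tool_cam" (4x4, takes a point from camera to tool coordinates, whose origin is the TCP and whose axes are the flange's). Camera axes: x right, y down, z forward; pixel columns grow to the right and rows downward; lengths in mm; the calibration is good to about 2 mm. The wrist camera is an equidistant fisheye: a pixel r from the principal point sees the ray r / f radians off the axis. A picture is of the moment at which its call begins: read the wrist's pose just before it.
- ctrl.close_job(): hands the job in; it is judged then, once.
Trained networks look in a picture, given as the dict that the camera call returned (one of the last four; its "shot" number tells which), for a name from the list of things; names that differ only in an ending like _2 or _b are one class to them, and where a whole thing is asked for, a point or a joint stands for the part that bears it (a point fixed in the world has none). Each returns a list of dicts, best first, with "conf" (0 to 1); they miss things now and then, are a little off and sometimes report something else, mostly with a low value. They report only what shows in the picture. A call takes as long as a camera call. They do not tell look-alikes from the thing itself.
- ctrl.search_frame(label, picture): "xy" ([column, row] as shares, 0 to 1, of the picture: columns of its width, rows of its height, amid what is visible of it).
The state is a dict: "t": time; "joint_positions": joint angles; "joint_velocities": joint speeds; "effort": joint torques, N m; "position": TCP position; "orientation": TCP orientation; "force": force on the tool from outside, world axes, zero at the start; "ft_torque": the same for the moment, N m; "finger_gap": finger opening in mm; "gripper_force": force on a finger pad.
Only numpy, scipy, OpenCV 4.12 (cv2) and the standard library are available. Lean on these libraries where they do the work, as an engineer would, in place of code of your own. Each camera call takes 0.05 s, during which the arm holds its last target. There are 200 camera calls.

## Working session

There is one attempt and no reset: what is moved stays moved. The work goes in short steps, Python scripts to look and compute and a tool call to move; the robot and the scene stay as the last step left them, time stands still between calls to the robot, and variables do not carry over. Pictures are saved under pics/ and viewed, at most 10 in all, crops included, and the job is handed in when it is done.

Besides the shell and the picture viewer there is one more tool, called after "Emit:" as a command line: name --pt "numbers of a row" for each row, then --argument value for the rest. servo_tool: Moves the arm, as the interface text tells. Its arguments: {"type":"object","properties":{"slide":{"type":"array","items":{"type":"array","items":{"type":"number"}}},"turn":{"type":"array","items":{"type":"number"}},"hand":{"type":"array","items":{"type":"number"}}},"required":["slide","turn","hand"]}

```bash
mkdir -p pics
cat > h.py <<'E'
import numpy as np, cv2
from station import ctrl
from scipy.spatial.transform import Rotation as R
def cloud(p):
    H,W=p["range_z"].shape; f=H/2/np.tan(np.radians(p["vertical_fov"])/2)
    v,u=np.mgrid[:H,:W]; z=p["range_z"].astype(float)
    c=np.stack([(u-p["cx"])*z/f,(v-p["cy"])*z/f,z],-1)
    M=np.linalg.inv(p["view"]); w=c@M[:3,:3].T+M[:3,3]; w[z==0]=np.nan
    return w
E
python3 - <<'E'
from h import *
for n in("scene","top"):
    p=ctrl.capture(n); cv2.imwrite(f"pics/{n}0.png",p["pixels"][:,:,::-1]); w=cloud(p); np.savez(f"{n}0.npz",w=w,rgb=p["pixels"])
    for l in("valve_a","valve_a_tip","tray","pen_cup","pipe_tee","tape_measure"):
        for d in ctrl.search_frame(l,p):
            if d["conf"]>.25:
                u,v=d["xy"][0]*640,d["xy"][1]*480; print(n,l,round(d["conf"],2),int(u),int(v),np.round(w[min(int(v),479),min(int(u),639)]))
E
```

```text
scene valve_a 0.92 347 255 [486. -70.  50.]
scene valve_a 0.9 264 195 [ 435. -332.   46.]
scene valve_a 0.74 276 151 [ 290. -400.   46.]
scene valve_a 0.71 210 162 [ 412. -519.   42.]
scene valve_a_tip 0.94 345 255 [488. -74.  50.]
scene tray 0.92 456 321 [525. 197.  71.]
scene pen_cup 0.94 245 294 [ 670. -212.   14.]
scene pipe_tee 0.92 306 340 [723. -20.  85.]
scene tape_measure 0.67 195 266 [ 688. -327.   51.]
top valve_a 0.79 450 352 [ 276. -398.   59.]
top valve_a 0.73 511 290 [ 403. -525.   60.]
top valve_a 0.69 294 254 [465. -81.  63.]
top valve_a 0.66 156 216 [528. 194.  99.]
top valve_a 0.57 415 274 [ 430. -327.   69.]
top valve_a_tip 0.96 296 254 [465. -85.  61.]
top tray 0.93 158 215 [529. 189. 104.]
top tray 0.38 416 276 [ 426. -329.   65.]
top pen_cup 0.64 349 147 [ 714. -193.    7.]
top pipe_tee 0.8 272 138 [701. -28.  86.]
top tape_measure 0.74 418 159 [ 673. -334.   64.]
```

View pics/top0.png

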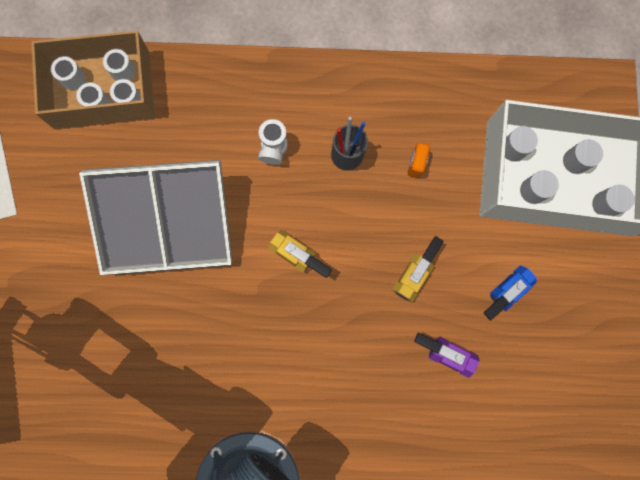

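View pics/scene0.png

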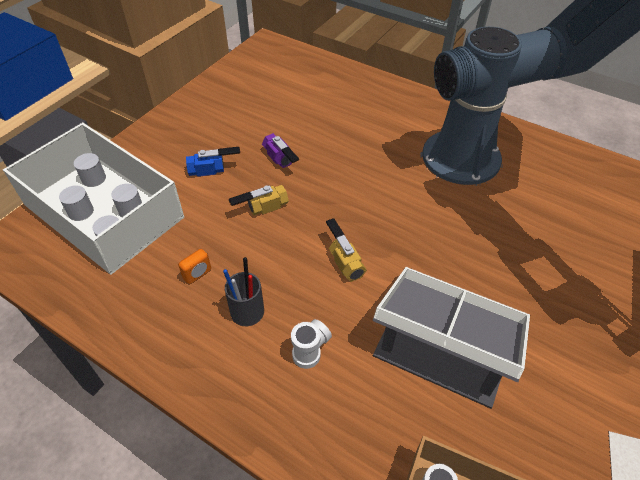

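```bash
cat > fit.py <<'E'
from h import *
D=[np.load(f"{n}0.npz") for n in("top","scene")]
W=np.concatenate([d["w"].reshape(-1,3) for d in D]); C=np.concatenate([d["rgb"].reshape(-1,3) for d in D]).astype(int)
S=np.repeat([0,1],len(W)//2)
for c in((465,-81),(430,-327)):
  for s in(0,1):
    near=(np.hypot(W[:,0]-c[0],W[:,1]-c[1])<130)&(S==s)
    P=W[near&(W[:,2]>48)&(W[:,2]<64)]; Y=W[near&(W[:,2]>20)&(W[:,2]<70)&(C[:,0]-C[:,2]>70)&(C[:,1]-C[:,2]>40)]
    (cx,cy),(a,b),_=cv2.minAreaRect(P[:,:2].astype(np.float32))
    box=cv2.boxPoints(cv2.minAreaRect(P[:,:2].astype(np.float32)))
    m=P[:,:2].mean(0); d=np.linalg.svd(P[:,:2]-m,full_matrices=0)[2][0]
    if d@(m-Y[:,:2].mean(0))<0:d=-d
    n=np.array([-d[1],d[0]]); e=lambda Q,k:np.percentile((Q[:,:2]-m)@k,[1,50,99])
    print(s,len(P),"yaw",np.arctan2(d[1],d[0]),"m",m,"handle",e(P,d),e(P,n),"body",e(Y,d),e(Y,n))
    print("  org from tip",m+d*(e(P,d)[2]-92)+n*np.mean(e(P,n)[[0,2]]),"from body",m+d*np.mean(e(Y,d)[[0,2]])+n*np.mean(e(Y,n)[[0,2]]), "topz",np.percentile(P[:,2],[10,50,90]))
for s in(0,1):
  near=(abs(W[:,0]-525)<125)&(abs(W[:,1]-195)<165)&(S==s)&(W[:,2]>20)
  g=near&(np.ptp(C,axis=1)<25)&(C.mean(1)<135)
  for _ in range(6):
    A=np.c_[W[g][:,:2],np.ones(g.sum())]; k=np.linalg.lstsq(A,W[g][:,2],rcond=None)[0]
    r=W[:,2]-(W[:,:2]@k[:2]+k[2]); g=near&(abs(r)<6)&(C.mean(1)<150)
  n=np.array([-k[0],-k[1],1]);n/=np.linalg.norm(n)
  rim=near&(r*n[2]>18)&(r*n[2]<30)
  x=np.array([1,0,k[0]]);
  Q=W[rim]; 
  tilt=np.arccos(n[2]); yawn=np.arctan2(-n[1],-n[0])
  xs=np.array([np.cos(yawn)*np.cos(tilt),np.sin(yawn)*np.cos(tilt),np.sin(tilt)]); ys=np.cross(n,xs)
  uv=np.c_[Q@xs,Q@ys].astype(np.float32); (ctr,sz,an)=cv2.minAreaRect(uv)
  lo,hi=np.percentile(uv,[1,99],axis=0); mid=np.array(ctr)
  O=xs*mid[0]+ys*mid[1]; zz=k[0]*0; 
  # onto the floor plane: n.p = k2*n[2]
  O=O+n*(k[2]*n[2])
  F=W[g]; 
  print("tray",s,"tilt",tilt,"yaw",yawn,"rect",sz,an,"rim",hi-lo,"O",O,"rimh",np.median(r[rim]*n[2]),"floorctr",np.c_[F@xs,F@ys].min(0)/2+np.c_[F@xs,F@ys].max(0)/2-mid)
E
python3 fit.py
```

```text
0 486 yaw -2.1413741889329567 m [ 453.85771957 -110.57010933] handle [-70.13662661   1.40110715  50.51071712] [-10.53940761  -0.23271904  11.51681951] body [-86.7645694  -56.05883604   0.92996526] [-24.29839492  -8.38771996  24.59226501]
  org from tip [476.67813676 -75.91714428] from body [477.16180565 -74.53074226] topz [56.75423582 60.0597828  62.59563122]
1 357 yaw -2.1489080463434056 m [ 455.9194394  -108.04688768] handle [-50.5963443    0.45941822  53.02658467] [-11.94040753   0.26312502  10.07053834] body [-85.10002986 -57.03252283   4.95028409] [-24.77715886   8.24348749  22.96410497]
  org from tip [476.43320431 -74.89592006] from body [477.05887991 -73.98897696] topz [56.72482581 59.77105422 62.59059644]
0 543 yaw -0.21408471982635055 m [ 447.32777933 -350.65935227] handle [-144.12770549   10.06500139   64.27144619] [-27.65788558  -0.2475652   28.39766253] body [-71.02123382 -37.73117066  22.14605674] [-18.40811935  21.9510142   48.92773988]
  org from tip [ 420.3108175  -344.40688978] from body [ 426.69006468 -330.55606206] topz [56.53547016 60.01685535 62.82502104]
1 362 
[... 171 characters left out ...]
4876 -26.26455525  19.86234095] [ 4.77052687 27.70942534 49.40544085]
  org from tip [ 420.37867434 -345.60752982] from body [ 431.03647836 -318.51803832] topz [55.87942904 59.57976817 62.44223708]
tray 0 tilt 0.5000786589003147 yaw 0.10656691300193906 rect (267.4682922363281, 213.77169799804688) 89.9149169921875 rim [212.04036499 265.89552095] O [531.67514472 192.0299556   75.13212538] rimh 23.471400475854004 floorctr [ 1.33463002 -0.80529815]
tray 1 tilt 0.4916219606137703 yaw 0.10546132573145915 rect (218.9603729248047, 266.76715087890625) 0.14638358354568481 rim [213.8640976  264.37660699] O [530.80390099 192.28001136  74.56289663] rimh 23.097615364287737 floorctr [1.68606427 0.04986184]
```

```bash
sed -i 's/for c in.*/for c,rr in(((465,-81),130),((440,-345),88)):/; s/<130)/<rr)/' fit.py; python3 fit.py | sed -n 5,8p
python3 - <<'E'
from h import *
s=ctrl.sense(); M=R.from_rotvec(s["orientation"]).as_matrix(); print(M.round(3), "yaw x",np.arctan2(M[1,0],M[0,0]), s["position"],s["joint_positions"],s["t"],s["finger_gap"],ctrl.pinch_z)
p=ctrl.capture("wrist"); print(p["T_tool_cam"])
E
```

```text
0 495 yaw -0.5429588474993762 m [ 461.06527206 -351.69267996] handle [-71.58343372   1.12488077  52.50278892] [-12.48827716   0.11288426  10.69401166] body [-84.91375915 -54.45831351   3.77305705] [-24.46444554   5.59227895  24.19438043]
  org from tip [ 426.78488159 -332.05370446] from body [ 426.25983216 -330.8467458 ] topz [56.37439622 59.96416478 62.8260737 ]
1 329 yaw -0.5565910062996777 m [ 464.60698519 -351.26282112] handle [-55.0889748    1.48029184  48.67622262] [-13.86490358   1.06235405  10.30240118] body [-89.39141022 -48.39716378  -0.31856683] [-17.59099743  12.78129178  22.1078283 ]
  org from tip [ 426.88142987 -329.88748445] from body [ 427.71547321 -325.64863014] topz [55.88470483 59.58105322 62.38930947]
[[-0.894  0.448  0.   ]
 [ 0.448  0.894  0.   ]
 [-0.     0.    -1.   ]] yaw x 2.6768533504038663 [280.1064465  558.71490478 222.6039243 ] [ 9.27526080e-01  5.27417041e-01  1.43268589e+00  6.34883592e-06
  1.18137353e+00 -1.78533354e-01] 0.7 87.07401347673758 18.700000000000003
[[-7.68470128e-04 -9.64209913e-01 -2.65138932e-01  7.16635960e+01]
 [ 9.99999697e-01 -7.74069091e-04 -8.33706474e-05  4.30395958e-02]
 [-1.24849048e-04 -2.65138916e-01  9.64210215e-01 -1.62184276e+02]
 [ 0.00000000e+00  0.00000000e+00  0.00000000e+00  1.00000000e+00]]
```

```bash
cat > plan.py <<'E'
from h import *
import json
def pose():
    s=ctrl.sense(); M=R.from_rotvec(s["orientation"]).as_matrix()
    return np.array([*s["position"],np.arctan2(M[1,0],M[0,0])]),s
def plan(targets,start=None):
    """targets: (x,y,z,psi,hand_mm,mm_per_row,hold_rows)"""
    P,s=pose(); P=P if start is None else start; rows=[]
    print("at",P.round(3),"t",s["t"])
    for x,y,z,psi,h,sp,hold in targets:
        T=np.array([x,y,z,psi]); d=T-P; d[3]=(d[3]+np.pi)%(2*np.pi)-np.pi
        n=max(1,int(np.ceil(max(np.linalg.norm(d[:3])/sp,abs(d[3])/.12))))
        rows+=[(P+d*(i+1)/n,h) for i in range(n)]+[(P+d,h)]*hold; P=P+d
    Q=pose()[0] if start is None else start
    for i in range(0,len(rows),5):
        c=rows[i:i+5]; a=Q[3]; B=np.array([[np.cos(a),np.sin(a),0],[np.sin(a),-np.cos(a),0],[0,0,-1]])
        print(json.dumps({"slide":[[round(float(v),4) for v in B.T@(r[:3]-Q[:3])/1000] for r,_ in c],"turn":[round(float(Q[3]-r[3]),3) for r,_ in c],"hand":[h/1000 for _,h in c]}))
        Q=c[-1][0]
    return Q
E
python3 - <<'E'
from plan import *
plan([(472.4,-81.7,200,.997,87,38,0),(472.4,-81.7,60,.997,87,35,0),(472.4,-81.7,19.3,.997,87,14,1)])
E
```

```text
at [280.115 558.716 222.599   2.677] t 0.75
{"slide": [[-0.0255, -0.027, 0.0013], [-0.051, -0.054, 0.0025], [-0.0765, -0.081, 0.0038], [-0.102, -0.1081, 0.005], [-0.1275, -0.1351, 0.0063]], "turn": [0.093, 0.187, 0.28, 0.373, 0.467], "hand": [0.087, 0.087, 0.087, 0.087, 0.087]}
{"slide": [[-0.0349, -0.0127, 0.0013], [-0.0698, -0.0253, 0.0025], [-0.1048, -0.038, 0.0038], [-0.1397, -0.0506, 0.005], [-0.1746, -0.0633, 0.0063]], "turn": [0.093, 0.187, 0.28, 0.373, 0.467], "hand": [0.087, 0.087, 0.087, 0.087, 0.087]}
{"slide": [[-0.0369, 0.0044, 0.0013], [-0.0738, 0.0088, 0.0025], [-0.1107, 0.0132, 0.0038], [-0.1475, 0.0176, 0.005], [-0.1844, 0.022, 0.0063]], "turn": [0.093, 0.187, 0.28, 0.373, 0.467], "hand": [0.087, 0.087, 0.087, 0.087, 0.087]}
{"slide": [[-0.031, 0.0205, 0.0013], [-0.0619, 0.0411, 0.0025], [-0.0929, 0.0616, 0.0038], [-0.0929, 0.0616, 0.0388], [-0.0929, 0.0616, 0.0738]], "turn": [0.093, 0.187, 0.28, 0.28, 0.28], "hand": [0.087, 0.087, 0.087, 0.087, 0.087]}
{"slide": [[0.0, 0.0, 0.035], [0.0, -0.0, 0.07], [0.0, -0.0, 0.0836], [0.0, -0.0, 0.0971], [0.0, -0.0, 0.1107]], "turn": [0.0, 0.0, 0.0, 0.0, 0.0], "hand": [0.087, 0.087, 0.087, 0.087, 0.087]}
{"slide": [[0.0, 0.0, 0.0]], "turn": [0.0], "hand": [0.087]}
```

Emit:
servo_tool --pt "-0.0255 -0.027 0.001" --pt "-0.051 -0.054 0.0025" --pt "-0.0765 -0.081 0.004" --pt "-0.102 -0.108 0.005" --pt "-0.1275 -0.135 0.006" --turn '[0.093, 0.187, 0.28, 0.373, 0.467]' --hand '[0.087, 0.087, 0.087, 0.087, 0.087]'

```text
t: 1.17
position: [333.7, 379.4, 216.6]
orientation: [1.416, 2.804, 0.001]
force: [1.0, 0.0, -0.5]
finger_gap: 87.1
gripper_force: 0.0
```

Emit:
servo_tool --pt "-0.035 -0.0127 0.001" --pt "-0.07 -0.025 0.0025" --pt "-0.105 -0.038 0.004" --pt "-0.14 -0.05 0.005" --pt "-0.1746 -0.0633 0.006" --turn '[0.093, 0.187, 0.28, 0.373, 0.467]' --hand '[0.087, 0.087, 0.087, 0.087, 0.087]'

```text
t: 1.58
position: [387.5, 201.4, 210.9]
orientation: [2.027, 2.399, 0.002]
force: [1.3, -0.2, 0.3]
finger_gap: 87.2
gripper_force: 0.0
```

Emit:
servo_tool --pt "-0.037 0.0044 0.001" --pt "-0.074 0.009 0.0025" --pt "-0.111 0.013 0.004" --pt "-0.1475 0.0176 0.005" --pt "-0.1844 0.022 0.006" --turn '[0.093, 0.187, 0.28, 0.373, 0.467]' --hand '[0.087, 0.087, 0.087, 0.087, 0.087]'

```text
t: 2.0
position: [440.5, 23.2, 204.8]
orientation: [2.528, 1.864, 0.001]
force: [-0.5, 0.3, -0.9]
finger_gap: 87.0
gripper_force: 0.0
```

Emit:
servo_tool --pt "-0.031 0.0205 0.001" --pt "-0.062 0.041 0.0025" --pt "-0.093 0.0616 0.004" --pt "-0.093 0.0616 0.039" --pt "-0.093 0.0616 0.059" --turn '[0.093, 0.187, 0.28, 0.28, 0.28]' --hand '[0.087, 0.087, 0.087, 0.087, 0.087]'

```text
t: 2.42
position: [473.5, -84.8, 144.8]
orientation: [2.761, 1.493, 0.003]
force: [-0.8, 0.5, -0.6]
finger_gap: 87.1
gripper_force: 0.0
```

Run:
```python
from plan import *
p=ctrl.capture("wrist"); cv2.imwrite("pics/w1.png",p["pixels"][:,:,::-1])
plan([(472.4,-81.7,60,.997,87,35,0),(472.4,-81.7,19.3,.997,87,12,1)])
```

```text
at [469.912 -82.511 141.481   0.993] t 2.4667
{"slide": [[0.0007, 0.0005, 0.0272], [0.0014, 0.0011, 0.0543], [0.002, 0.0016, 0.0815], [0.002, 0.0016, 0.0917], [0.002, 0.0016, 0.1018]], "turn": [-0.001, -0.003, -0.004, -0.004, -0.004], "hand": [0.087, 0.087, 0.087, 0.087, 0.087]}
{"slide": [[0.0, 0.0, 0.0102], [0.0, 0.0, 0.0204], [0.0, 0.0, 0.0204]], "turn": [0.0, 0.0, 0.0], "hand": [0.087, 0.087, 0.087]}
```

View pics/w1.png

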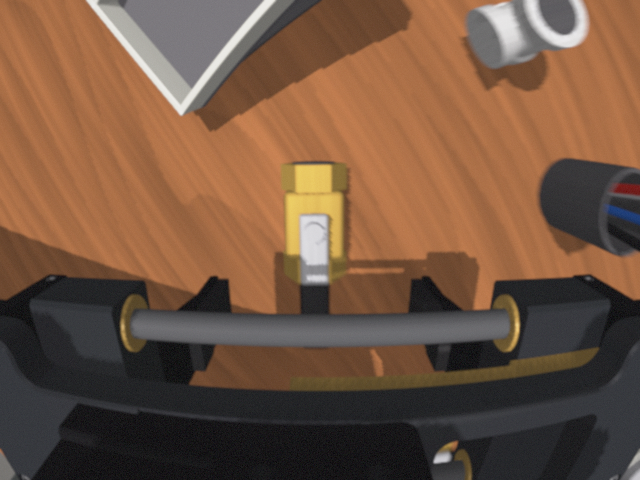

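Emit:
servo_tool --pt "0 0 0.026" --pt "0 0 0.052" --pt "0 0 0.082" --pt "0 0 0.092" --pt "0 0 0.092" --turn '[0, 0, 0, 0, 0]' --hand '[0.087, 0.087, 0.087, 0.087, 0.087]'

```text
t: 2.88
position: [470.7, -81.1, 52.1]
orientation: [-2.757, -1.499, 0.005]
force: [-0.0, 0.6, 0.2]
finger_gap: 87.1
gripper_force: 0.0
```

Run:
```python
from plan import *
plan([(472.4,-81.7,19.3,.997,87,12,1)])
```

```text
at [470.727 -81.088  52.063   0.996] t 2.8833
{"slide": [[0.0001, 0.0006, 0.0109], [0.0003, 0.0012, 0.0218], [0.0004, 0.0017, 0.0328], [0.0004, 0.0017, 0.0328]], "turn": [-0.0, -0.001, -0.001, -0.001], "hand": [0.087, 0.087, 0.087, 0.087]}
```

Good; descend and close.

Emit:
servo_tool --pt "0 0.0005 0.011" --pt "0 0.001 0.022" --pt "0 0.0015 0.033" --pt "0 0.0015 0.033" --pt "0 0.0015 0.033" --turn '[0, 0, 0, 0, 0]' --hand '[0.087, 0.087, 0.087, 0.087, 0.07]'

```text
t: 3.3
position: [474.0, -82.8, 21.7]
orientation: [2.759, 1.5, 0.001]
force: [-0.4, 0.0, 0.4]
finger_gap: 85.1
gripper_force: 0.0
```

Emit:
servo_tool --pt "0 0 0" --pt "0 0 0" --pt "0 0 0" --pt "0 0 0" --pt "0 0 0" --turn '[0, 0, 0, 0, 0]' --hand '[0.06, 0.05, 0.035, 0.03, 0.03]'

```text
t: 3.72
position: [473.5, -82.7, 21.0]
orientation: [2.76, 1.5, 0.001]
force: [-0.2, 0.1, -0.6]
finger_gap: 54.6
gripper_force: 0.0
```

Emit:
servo_tool --pt "0 0 0" --pt "0 0 0" --pt "0 0 0" --pt "0 0 0" --pt "0 0 0" --turn '[0, 0, 0, 0, 0]' --hand '[0.03, 0.03, 0.03, 0.03, 0.03]'

```text
t: 4.13
position: [472.2, -82.1, 20.6]
orientation: [-2.758, -1.5, 0.002]
force: [-2.7, 1.1, 5.7]
finger_gap: 43.2
gripper_force: 30.0
```

```bash
cat > tray.py <<'E'
from plan import *
O=np.array([531.3,192.1,75]); RT=R.from_euler("ZY",[.106,-.5]).as_matrix(); PSI=.106+np.pi
def tcp(x,y,z): return O+RT@[x,y,z]-[0,0,18.7]
E
python3 - <<'E'
from tray import *
f=tcp(-20+8.4,67,39.3); print("final",f)
P,_=pose()
plan([(*P[:2],150,P[3],30,22,0),(f[0],f[1],f[2]+80,PSI,30,30,3)])
E
```

```text
final [495.35280034 255.65343747  85.22765843]
at [472.229 -82.103  20.625   0.996] t 4.1333
{"slide": [[0.0, 0.0, -0.0216], [0.0, 0.0, -0.0431], [0.0, 0.0, -0.0647], [0.0, 0.0, -0.0862], [0.0, 0.0, -0.1078]], "turn": [0.0, 0.0, 0.0, 0.0, 0.0], "hand": [0.03, 0.03, 0.03, 0.03, 0.03]}
{"slide": [[0.0, 0.0, -0.0216], [0.0156, -0.0086, -0.0224], [0.0312, -0.0173, -0.0232], [0.0467, -0.0259, -0.024], [0.0623, -0.0346, -0.0248]], "turn": [0.0, -0.119, -0.237, -0.356, -0.474], "hand": [0.03, 0.03, 0.03, 0.03, 0.03]}
{"slide": [[0.0178, -0.0006, -0.0008], [0.0356, -0.0012, -0.0016], [0.0534, -0.0017, -0.0024], [0.0712, -0.0023, -0.0032], [0.089, -0.0029, -0.004]], "turn": [-0.119, -0.237, -0.356, -0.474, -0.593], "hand": [0.03, 0.03, 0.03, 0.03, 0.03]}
{"slide": [[0.0151, 0.0095, -0.0008], [0.0302, 0.0189, -0.0016], [0.0453, 0.0284, -0.0024], [0.0604, 0.0379, -0.0032], [0.0755, 0.0473, -0.004]], "turn": [-0.119, -0.237, -0.356, -0.474, -0.593], "hand": [0.03, 0.03, 0.03, 0.03, 0.03]}
{"slide": [[0.0072, 0.0163, -0.0008], [0.0145, 0.0326, -0.0016], [0.0217, 0.0488, -0.0024], [0.0289, 0.0651, -0.0032], [0.0362, 0.0814, -0.004]], "turn": [-0.119, -0.237, -0.356, -0.474, -0.593], "hand": [0.03, 0.03, 0.03, 0.03, 0.03]}
{"slide": [[0.0, 0.0, 0.0], [0.0, 0.0, 0.0], [0.0, 0.0, 0.0]], "turn": [0.0, 0.0, 0.0], "hand": [0.03, 0.03, 0.03]}
```

Emit:
servo_tool --pt "0 0 -0.02" --pt "0 0 -0.045" --pt "0 0 -0.07" --pt "0 0 -0.095" --pt "0 0 -0.12" --turn '[0, 0, 0, 0, 0]' --hand '[0.03, 0.03, 0.03, 0.03, 0.03]'

```text
t: 4.55
position: [473.3, -82.9, 141.0]
orientation: [2.76, 1.5, -0.0]
force: [0.8, -0.4, -4.5]
finger_gap: 43.9
gripper_force: 30.0
```

Emit:
servo_tool --pt "0 0 -0.0216" --pt "0.0156 -0.0086 -0.0224" --pt "0.0312 -0.0173 -0.0232" --pt "0.0467 -0.0259 -0.024" --pt "0.0623 -0.0346 -0.0248" --turn '[0, -0.119, -0.237, -0.356, -0.474]' --hand '[0.03, 0.03, 0.03, 0.03, 0.03]'

```text
t: 4.97
position: [478.3, -11.2, 164.9]
orientation: [2.325, 2.112, 0.0]
force: [-0.3, 0.1, -3.7]
finger_gap: 43.7
gripper_force: 30.0
```

Emit:
servo_tool --pt "0.0178 -0.0006 0" --pt "0.0356 -0.0012 0" --pt "0.0534 -0.0017 0" --pt "0.0712 -0.0023 0" --pt "0.089 -0.003 0" --turn '[-0.119, -0.237, -0.356, -0.474, -0.593]' --hand '[0.03, 0.03, 0.03, 0.03, 0.03]'

```text
t: 5.38
position: [484.3, 78.0, 164.6]
orientation: [1.606, 2.7, -0.0]
force: [-0.5, 0.8, -4.1]
finger_gap: 43.8
gripper_force: 30.0
```

Emit:
servo_tool --pt "0.0151 0.0095 0" --pt "0.0302 0.019 0" --pt "0.0453 0.0284 0" --pt "0.0604 0.038 0" --pt "0.0755 0.0473 0" --turn '[-0.119, -0.237, -0.356, -0.474, -0.593]' --hand '[0.03, 0.03, 0.03, 0.03, 0.03]'

```text
t: 5.8
position: [490.3, 166.9, 164.5]
orientation: [0.747, 3.051, -0.0]
force: [1.1, -0.2, -4.5]
finger_gap: 43.9
gripper_force: 30.0
```

Emit:
servo_tool --pt "0.0072 0.0163 0" --pt "0.0145 0.0326 0" --pt "0.0217 0.0488 0" --pt "0.029 0.065 0" --pt "0.0362 0.0814 0" --turn '[-0.119, -0.237, -0.356, -0.474, -0.593]' --hand '[0.03, 0.03, 0.03, 0.03, 0.03]'

```text
t: 6.22
position: [496.1, 255.8, 164.2]
orientation: [0.177, -3.136, 0.001]
force: [-0.2, 0.3, -4.1]
finger_gap: 43.4
gripper_force: 30.0
```

Emit:
servo_tool --pt "0 0 0" --pt "0 0 0" --pt "0 0 0" --pt "0 0 0" --turn '[0, 0, 0, 0]' --hand '[0.03, 0.03, 0.03, 0.03]'

```text
t: 6.55
position: [495.9, 254.2, 164.8]
orientation: [0.166, -3.136, 0.001]
force: [0.3, 0.5, -3.9]
finger_gap: 44.0
gripper_force: 30.0
```

Run:
```python
from tray import *
f=tcp(-20+8.4,67,39.3); plan([(*f[:2],f[2]+30,PSI,30,10,3)])
p=ctrl.capture("wrist"); cv2.imwrite("pics/w2.png",cv2.resize(p["pixels"][:,:,::-1],(400,300)))
p=ctrl.capture("scene"); cv2.imwrite("pics/s2.png",cv2.resize(p["pixels"][200:450,300:620,::-1],(640,500)))
cv2.imwrite("pics/ws2.png",np.hstack([cv2.imread("pics/w2.png"),cv2.resize(cv2.imread("pics/s2.png"),(384,300))]))
```

```text
at [495.871 254.15  164.805  -3.036] t 6.55
{"slide": [[0.0001, 0.0003, 0.0099], [0.0001, 0.0006, 0.0198], [0.0002, 0.0009, 0.0297], [0.0003, 0.0012, 0.0397], [0.0004, 0.0015, 0.0496]], "turn": [-0.0, -0.0, -0.0, -0.0, -0.0], "hand": [0.03, 0.03, 0.03, 0.03, 0.03]}
{"slide": [[0.0, 0.0, 0.0], [0.0, 0.0, 0.0], [0.0, 0.0, 0.0]], "turn": [0.0, 0.0, 0.0], "hand": [0.03, 0.03, 0.03]}
```

View pics/ws2.png

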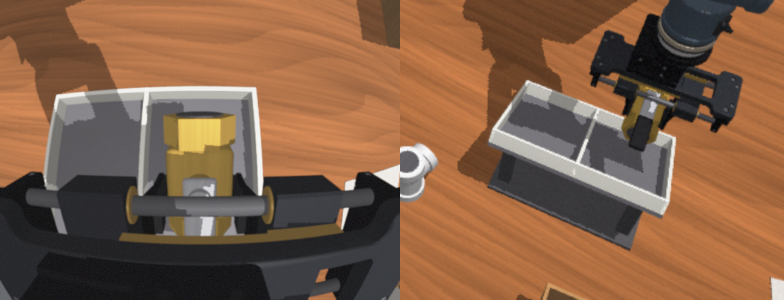

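Emit:
servo_tool --pt "0 0.0005 0.012" --pt "0 0.001 0.027" --pt "0 0.001 0.042" --pt "0 0.001 0.056" --pt "0 0.001 0.06" --turn '[0, 0, 0, 0, 0]' --hand '[0.03, 0.03, 0.03, 0.03, 0.03]'

```text
t: 7.07
position: [494.9, 255.0, 103.5]
orientation: [0.166, -3.134, 0.001]
force: [0.1, 0.3, -4.9]
finger_gap: 44.0
gripper_force: 30.0
```

Emit:
servo_tool --pt "0 0 0.0015" --pt "0 0 0.003" --pt "0 0 0.0045" --pt "0 0 0.006" --pt "0 0 0.0075" --turn '[0, 0, 0, 0, 0]' --hand '[0.03, 0.03, 0.03, 0.03, 0.03]'

```text
t: 7.48
position: [496.5, 256.3, 99.1]
orientation: [-0.168, 3.136, 0.001]
force: [-4.0, 0.3, 8.2]
finger_gap: 43.8
gripper_force: 30.0
```

Emit:
servo_tool --pt "0 0 0.001" --pt "0 0 0.002" --pt "0 0 0.003" --pt "0 0 0.004" --pt "0 0 0.005" --turn '[0, 0, 0, 0, 0]' --hand '[0.03, 0.03, 0.03, 0.03, 0.03]'

```text
t: 7.9
position: [493.9, 256.1, 94.7]
orientation: [0.169, -3.134, 0.0]
force: [-7.6, -0.5, 9.2]
finger_gap: 43.5
gripper_force: 30.0
```

Run:
```python
from tray import *
s=ctrl.sense(); print(s["position"],s["force"],s["ft_torque"],s["finger_gap"],R.from_rotvec(s["orientation"]).as_matrix()[:,2])
p=ctrl.capture("wrist"); cv2.imwrite("pics/w3.png",cv2.resize(p["pixels"][:,:,::-1],(400,300)))
p=ctrl.capture("scene"); cv2.imwrite("pics/ws3.png",np.hstack([cv2.imread("pics/w3.png"),cv2.resize(p["pixels"][250:400,400:592,::-1],(384,300))]))
```

```text
[493.93152419 256.12929452  94.67120554] [-7.59482555 -0.47805491  9.2072054 ] [0.02998647 0.90476922 0.03487601] 43.54055948382179 [-3.13041531e-03 -2.64701774e-04 -9.99995065e-01]
```

View pics/ws3.png

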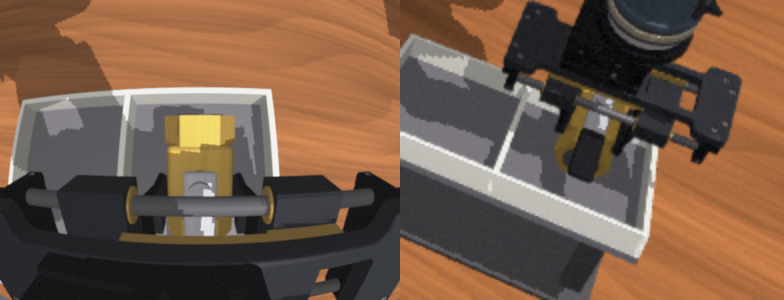

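Emit:
servo_tool --pt "0 0 0.001" --pt "0 0 0.002" --pt "0 0 0.003" --pt "0 0 0.004" --pt "0 0 0.005" --turn '[0, 0, 0, 0, 0]' --hand '[0.03, 0.03, 0.03, 0.03, 0.03]'

```text
t: 8.42
position: [491.8, 255.9, 89.1]
orientation: [0.168, -3.129, 0.001]
force: [-9.4, -0.1, 9.3]
finger_gap: 44.0
gripper_force: 30.0
```

Emit:
servo_tool --pt "0 0 0.001" --pt "0 0 0.002" --pt "0 0 0.002" --turn '[0, 0, 0]' --hand '[0.03, 0.03, 0.03]'

```text
t: 8.67
position: [491.1, 255.8, 86.7]
orientation: [0.168, -3.128, 0.001]
force: [-10.3, -0.8, 7.6]
finger_gap: 43.9
gripper_force: 30.0
```

Run:
```python
from tray import *
s=ctrl.sense(); print(s["position"],s["force"],s["ft_torque"],s["finger_gap"])
p=ctrl.capture("wrist"); cv2.imwrite("pics/w4.png",cv2.resize(p["pixels"][:,:,::-1],(400,300)))
p=ctrl.capture("scene"); cv2.imwrite("pics/ws4.png",np.hstack([cv2.imread("pics/w4.png"),cv2.resize(p["pixels"][250:400,400:592,::-1],(384,300))]))
```

```text
[491.10056522 255.76648076  86.69034164] [-10.33688438  -0.84561349   7.58560795] [0.09252599 1.2936025  0.03399908] 43.869227577419586
```

View pics/ws4.png

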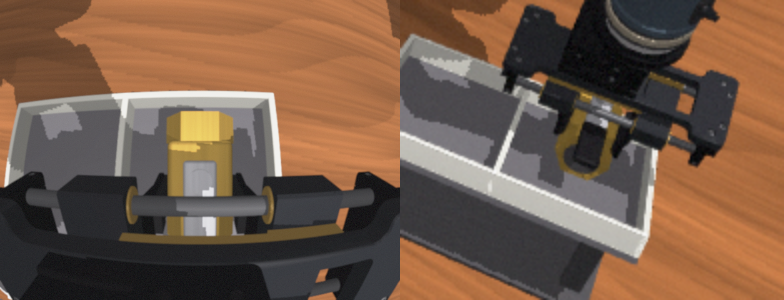

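Emit:
servo_tool --pt "0 0 0.001" --pt "0 0 0.002" --pt "0 0 0.003" --pt "0 0 0.003" --pt "0 0 0.003" --turn '[0, 0, 0, 0, 0]' --hand '[0.03, 0.03, 0.03, 0.03, 0.03]'

```text
t: 9.18
position: [490.5, 255.7, 83.4]
orientation: [0.168, -3.127, 0.002]
force: [-9.9, -0.4, 7.4]
finger_gap: 44.2
gripper_force: 30.0
```

Emit:
servo_tool --pt "0 0 0.001" --pt "0 0 0.0015" --turn '[0, 0]' --hand '[0.03, 0.03]'

```text
t: 9.35
position: [490.3, 255.6, 81.9]
orientation: [0.168, -3.126, 0.002]
force: [-9.9, -1.1, 6.5]
finger_gap: 44.0
gripper_force: 30.0
```

Emit:
servo_tool --pt "0 0 0.001" --pt "0 0 0.002" --pt "0 0 0.002" --turn '[0, 0, 0]' --hand '[0.03, 0.03, 0.03]'

```text
t: 9.6
position: [490.0, 255.6, 79.7]
orientation: [0.168, -3.126, 0.002]
force: [-10.9, 0.1, 5.2]
finger_gap: 44.1
gripper_force: 30.0
```

Emit:
servo_tool --pt "0 0 0.001" --pt "0 0 0.001" --turn '[0, 0]' --hand '[0.03, 0.03]'

```text
t: 9.77
position: [490.0, 255.6, 78.7]
orientation: [0.169, -3.125, 0.002]
force: [-10.6, -0.6, 5.6]
finger_gap: 44.1
gripper_force: 30.0
```

Run:
```python
from tray import *
s=ctrl.sense(); print(s["position"],s["force"],s["ft_torque"],s["finger_gap"])
p=ctrl.capture("wrist"); cv2.imwrite("pics/w5.png",cv2.resize(p["pixels"][:,:,::-1],(400,300)))
p=ctrl.capture("scene"); cv2.imwrite("pics/ws5.png",np.hstack([cv2.imread("pics/w5.png"),cv2.resize(p["pixels"][250:400,400:592,::-1],(384,300))]))
W=cloud(p); Q=(W-O)@RT; rgb=p["pixels"].astype(int)
Y=(abs(Q[...,1]-65)<50)&(abs(Q[...,0])<100)&(Q[...,2]>10)&(Q[...,2]<80)&(rgb.max(-1)<60)
v,u=np.nonzero(Y); 
for a,b in((20,35),(35,50),(50,65),(65,80)):
  m=Y&(Q[...,0]>a)&(Q[...,0]<b)&(abs(Q[...,1]-65)<13); print(a,m.sum(),np.median(Q[m],0) if m.any() else 0)
```

```text
[489.9790413  255.61296725  78.72348615] [-10.63181818  -0.56268381   5.63206558] [0.07272433 1.50232242 0.04907592] 44.14341357765485
20 46 [27.97684847 66.71330672 60.74998564]
35 65 [40.99148047 65.55417404 60.6189404 ]
50 67 [56.30568668 66.50801228 58.77867577]
65 0 0
```

Emit:
servo_tool --pt "0.002 0 -0.001" --pt "0.004 0 -0.002" --pt "0.004 0 -0.002" --pt "0.004 0 -0.002" --pt "0.004 0 -0.002" --turn '[0, 0, 0, 0, 0]' --hand '[0.03, 0.03, 0.044, 0.05, 0.055]'

```text
t: 10.28
position: [493.4, 255.8, 81.0]
orientation: [-0.168, 3.134, 0.001]
force: [-0.7, -1.1, -0.2]
finger_gap: 50.0
gripper_force: 0.0
```

Emit:
servo_tool --pt "0 0 0" --pt "0 0 0" --pt "0 0 -0.006" --pt "0 0 -0.015" --pt "0 0 -0.03" --turn '[0, 0, 0, 0, 0]' --hand '[0.06, 0.065, 0.065, 0.065, 0.065]'

```text
t: 10.7
position: [491.4, 255.4, 110.3]
orientation: [0.168, -3.135, 0.001]
force: [-0.3, 0.1, 0.3]
finger_gap: 64.8
gripper_force: 0.0
```

```bash
cat > look.py <<'E'
from tray import *
import sys
def look(yc,name):
    p=ctrl.capture("scene"); q=ctrl.capture("wrist"); cv2.imwrite(name,np.hstack([cv2.resize(q["pixels"][:,:,::-1],(400,300)),cv2.resize(p["pixels"][250:400,370:562,::-1],(384,300))]))
    Q=(cloud(p)-O)@RT; rgb=p["pixels"].astype(int)
    Y=(Q[...,2]>40)&(Q[...,2]<80)&(rgb.max(-1)<70)
    for a in range(-60,100,15):
        m=Y&(Q[...,0]>a)&(Q[...,0]<a+15)&(abs(Q[...,1]-yc)<28)
        if m.sum()>5: print(a,m.sum(),np.median(Q[m],0).round(1))
E
python3 -c "
from look import *
s=ctrl.sense(); print(s['t'],s['position'],s['force'],s['finger_gap'],s['gripper_force']); look(65,'pics/ws6.png')"
```

```text
10.7 [491.3789969  255.35883057 110.28637111] [-0.2885861   0.07097155  0.31230269] 64.7571275054856 0.0
0 22 [11.2 66.9 60.6]
15 46 [21.3 65.5 61. ]
30 47 [37.1 65.7 60.7]
45 76 [55.7 67.  60.2]
60 17 [60.9 66.  58.9]
```

View pics/ws6.png

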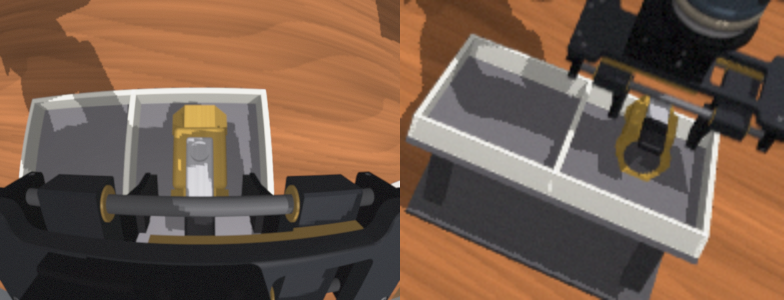

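Run:
```python
from tray import *
P,_=pose()
plan([(*P[:2],185,P[3],65,30,0),(433.6,-335.2,155,2.594,87,38,0),(433.6,-335.2,60,2.594,87,32,2)])
```

```text
at [494.004 256.226 112.917  -3.034] t 10.8
{"slide": [[0.0, 0.0, -0.024], [0.0, 0.0, -0.0481], [0.0, 0.0, -0.0721], [0.0077, -0.0363, -0.0702], [0.0154, -0.0727, -0.0683]], "turn": [0.0, 0.0, 0.0, 0.041, 0.082], "hand": [0.065, 0.065, 0.065, 0.087, 0.087]}
{"slide": [[0.0047, -0.0369, 0.0019], [0.0094, -0.0737, 0.0037], [0.0141, -0.1106, 0.0056], [0.0189, -0.1474, 0.0075], [0.0236, -0.1843, 0.0094]], "turn": [0.041, 0.082, 0.123, 0.164, 0.205], "hand": [0.087, 0.087, 0.087, 0.087, 0.087]}
{"slide": [[-0.0029, -0.037, 0.0019], [-0.0057, -0.0741, 0.0037], [-0.0086, -0.1111, 0.0056], [-0.0115, -0.1482, 0.0075], [-0.0144, -0.1852, 0.0094]], "turn": [0.041, 0.082, 0.123, 0.164, 0.205], "hand": [0.087, 0.087, 0.087, 0.087, 0.087]}
{"slide": [[-0.0103, -0.0357, 0.0019], [-0.0207, -0.0714, 0.0037], [-0.031, -0.1071, 0.0056], [-0.0414, -0.1428, 0.0075], [-0.0414, -0.1428, 0.0392]], "turn": [0.041, 0.082, 0.123, 0.164, 0.164], "hand": [0.087, 0.087, 0.087, 0.087, 0.087]}
{"slide": [[0.0, 0.0, 0.0317], [0.0, 0.0, 0.0633], [0.0, 0.0, 0.0633], [0.0, 0.0, 0.0633]], "turn": [0.0, 0.0, 0.0, 0.0], "hand": [0.087, 0.087, 0.087, 0.087]}
```

Emit:
servo_tool --pt "0 0 -0.024" --pt "0 0 -0.048" --pt "0 0 -0.072" --pt "0.0077 -0.0363 -0.071" --pt "0.0154 -0.0727 -0.069" --turn '[0, 0, 0, 0.041, 0.082]' --hand '[0.065, 0.065, 0.065, 0.087, 0.087]'

```text
t: 11.22
position: [486.3, 182.5, 181.4]
orientation: [-0.043, 3.135, 0.001]
force: [0.7, -0.3, -0.4]
finger_gap: 71.9
gripper_force: 0.0
```

Emit:
servo_tool --pt "0.0047 -0.037 0.002" --pt "0.0094 -0.0737 0.004" --pt "0.0141 -0.1106 0.0056" --pt "0.019 -0.1474 0.0075" --pt "0.0236 -0.1843 0.0094" --turn '[0.041, 0.082, 0.123, 0.164, 0.205]' --hand '[0.087, 0.087, 0.087, 0.087, 0.087]'

```text
t: 11.63
position: [465.1, -4.7, 170.0]
orientation: [0.285, 3.128, -0.0]
force: [0.1, -0.6, -0.4]
finger_gap: 86.7
gripper_force: 0.0
```

Emit:
servo_tool --pt "-0.003 -0.037 0.002" --pt "-0.0057 -0.074 0.004" --pt "-0.0086 -0.111 0.0056" --pt "-0.0115 -0.148 0.0075" --pt "-0.0144 -0.1852 0.0094" --turn '[0.041, 0.082, 0.123, 0.164, 0.205]' --hand '[0.087, 0.087, 0.087, 0.087, 0.087]'

```text
t: 12.05
position: [446.1, -189.7, 160.6]
orientation: [0.604, 3.083, -0.0]
force: [1.5, 0.4, 0.4]
finger_gap: 86.9
gripper_force: 0.0
```

Emit:
servo_tool --pt "-0.0103 -0.0357 0.002" --pt "-0.0207 -0.0714 0.004" --pt "-0.031 -0.107 0.0056" --pt "-0.0414 -0.1428 0.0075" --pt "-0.0414 -0.1428 0.03" --turn '[0.041, 0.082, 0.123, 0.164, 0.164]' --hand '[0.087, 0.087, 0.087, 0.087, 0.087]'

```text
t: 12.47
position: [434.3, -346.9, 134.0]
orientation: [0.857, 3.008, -0.018]
force: [1.7, -1.3, 1.0]
finger_gap: 87.1
gripper_force: 0.0
```

Emit:
servo_tool --pt "0 0 0" --pt "0 0 0" --turn '[0, 0]' --hand '[0.087, 0.087]'

```text
t: 12.63
position: [430.1, -334.8, 129.5]
orientation: [-0.852, -3.02, -0.004]
force: [0.3, 0.3, 1.0]
finger_gap: 86.8
gripper_force: 0.0
```

Run:
```python
from tray import *
p=ctrl.capture("wrist"); cv2.imwrite("pics/w7.png",cv2.resize(p["pixels"][:,:,::-1],(480,360)))
plan([(433.6,-335.2,60,2.594,87,32,2)])
```

```text
at [ 430.796 -334.666  130.264    2.593] t 12.6833
{"slide": [[-0.0009, 0.0003, 0.0234], [-0.0018, 0.0007, 0.0468], [-0.0027, 0.001, 0.0703], [-0.0027, 0.001, 0.0703], [-0.0027, 0.001, 0.0703]], "turn": [-0.0, -0.001, -0.001, -0.001, -0.001], "hand": [0.087, 0.087, 0.087, 0.087, 0.087]}
```

View pics/w7.png

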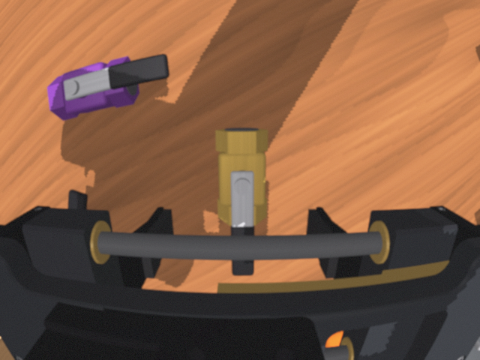

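Emit:
servo_tool --pt "-0.001 0 0.025" --pt "-0.002 0 0.05" --pt "-0.002 0 0.075" --pt "-0.002 0 0.09" --pt "-0.002 0 0.09" --turn '[0, 0, 0, 0, 0]' --hand '[0.087, 0.087, 0.087, 0.087, 0.087]'

```text
t: 13.1
position: [432.2, -334.0, 38.8]
orientation: [-0.847, -3.021, -0.005]
force: [-0.3, 0.2, 0.3]
finger_gap: 86.9
gripper_force: 0.0
```

Run:
```python
from tray import *
plan([(433.6,-335.2,20,2.594,87,12,2)])
```

```text
at [ 432.233 -334.009   38.751    2.595] t 13.1
{"slide": [[-0.0009, -0.0002, 0.0094], [-0.0018, -0.0003, 0.0188], [-0.0018, -0.0003, 0.0188], [-0.0018, -0.0003, 0.0188]], "turn": [0.0, 0.001, 0.001, 0.001], "hand": [0.087, 0.087, 0.087, 0.087]}
```

Emit:
servo_tool --pt "0 0 0.01" --pt "0 0 0.02" --pt "0 0 0.0205" --pt "0 0 0.0205" --pt "0 0 0.0205" --turn '[0, 0, 0, 0, 0]' --hand '[0.087, 0.087, 0.08, 0.07, 0.06]'

```text
t: 13.52
position: [433.4, -337.1, 20.6]
orientation: [0.851, 3.023, -0.001]
force: [0.5, 0.3, 0.7]
finger_gap: 74.5
gripper_force: 0.0
```

Emit:
servo_tool --pt "0 0 0" --pt "0 0 0" --pt "0 0 0" --pt "0 0 0" --pt "0 0 0" --turn '[0, 0, 0, 0, 0]' --hand '[0.05, 0.035, 0.03, 0.03, 0.03]'

```text
t: 13.93
position: [433.5, -336.6, 20.4]
orientation: [0.852, 3.023, 0.001]
force: [1.3, 2.6, 2.4]
finger_gap: 43.6
gripper_force: 30.0
```

Emit:
servo_tool --pt "0 0 0" --pt "0 0 0" --pt "0 0 0" --turn '[0, 0, 0]' --hand '[0.03, 0.03, 0.03]'

```text
t: 14.18
position: [433.5, -336.6, 20.3]
orientation: [0.852, 3.023, 0.001]
force: [1.7, 3.3, 4.3]
finger_gap: 43.7
gripper_force: 30.0
```

Run:
```python
from tray import *
P,s=pose(); print(s["finger_gap"],s["gripper_force"])
h=P[2]+18.7; g=(P[:2]-[426.8,-331])@[.853,-.521]; print(h,g)
f=tcp(-16+g,-67,h); print("final",f)
plan([(*P[:2],150,P[3],30,24,0),(f[0],f[1],f[2]+80,PSI,30,36,4)])
```

```text
43.66127606805251 30.00100890174508
39.039220675129854 8.60756042521035
final [513.32629517 122.80944312  87.01601497]
at [ 433.472 -336.597   20.339    2.592] t 14.1833
{"slide": [[0.0, 0.0, -0.0216], [0.0, 0.0, -0.0432], [0.0, 0.0, -0.0648], [0.0, 0.0, -0.0864], [0.0, 0.0, -0.1081]], "turn": [0.0, 0.0, 0.0, 0.0, 0.0], "hand": [0.03, 0.03, 0.03, 0.03, 0.03]}
{"slide": [[0.0, 0.0, -0.0216], [0.0132, 0.0333, -0.0229], [0.0264, 0.0667, -0.0242], [0.0396, 0.1, -0.0255], [0.0529, 0.1334, -0.0268]], "turn": [0.0, -0.05, -0.101, -0.151, -0.202], "hand": [0.03, 0.03, 0.03, 0.03, 0.03]}
{"slide": [[0.0063, 0.0353, -0.0013], [0.0125, 0.0706, -0.0026], [0.0188, 0.106, -0.0039], [0.0251, 0.1413, -0.0052], [0.0313, 0.1766, -0.0065]], "turn": [-0.05, -0.101, -0.151, -0.202, -0.252], "hand": [0.03, 0.03, 0.03, 0.03, 0.03]}
{"slide": [[-0.0027, 0.0358, -0.0013], [-0.0055, 0.0715, -0.0026], [-0.0082, 0.1073, -0.0039], [-0.011, 0.1431, -0.0052], [-0.011, 0.1431, -0.0052]], "turn": [-0.05, -0.101, -0.151, -0.202, -0.202], "hand": [0.03, 0.03, 0.03, 0.03, 0.03]}
{"slide": [[0.0, 0.0, 0.0], [0.0, 0.0, 0.0], [0.0, 0.0, 0.0]], "turn": [0.0, 0.0, 0.0], "hand": [0.03, 0.03, 0.03]}
```

Emit:
servo_tool --pt "0 0 -0.0216" --pt "0 0 -0.0432" --pt "0 0 -0.065" --pt "0 0 -0.09" --pt "0 0 -0.115" --turn '[0, 0, 0, 0, 0]' --hand '[0.03, 0.03, 0.03, 0.03, 0.03]'

```text
t: 14.6
position: [431.7, -336.3, 134.7]
orientation: [-0.849, -3.021, -0.001]
force: [0.1, -0.4, -4.6]
finger_gap: 43.4
gripper_force: 30.0
```

Emit:
servo_tool --pt "0 0 -0.0216" --pt "0.0132 0.0333 -0.023" --pt "0.0264 0.0667 -0.0242" --pt "0.0396 0.1 -0.0255" --pt "0.053 0.1334 -0.0268" --turn '[0, -0.05, -0.101, -0.151, -0.202]' --hand '[0.03, 0.03, 0.03, 0.03, 0.03]'

```text
t: 15.02
position: [456.2, -194.1, 161.0]
orientation: [-0.539, -3.093, -0.0]
force: [1.0, 0.0, -3.8]
finger_gap: 43.9
gripper_force: 30.0
```

Emit:
servo_tool --pt "0.0063 0.0353 -0.001" --pt "0.0125 0.0706 -0.002" --pt "0.0188 0.106 -0.003" --pt "0.025 0.1413 -0.004" --pt "0.0313 0.1766 -0.005" --turn '[-0.05, -0.101, -0.151, -0.202, -0.252]' --hand '[0.03, 0.03, 0.03, 0.03, 0.03]'

```text
t: 15.43
position: [487.0, -17.4, 166.0]
orientation: [-0.144, -3.136, 0.001]
force: [0.2, 0.2, -4.9]
finger_gap: 43.7
gripper_force: 30.0
```

Emit:
servo_tool --pt "-0.0027 0.0358 0" --pt "-0.0055 0.0715 0" --pt "-0.0082 0.1073 0" --pt "-0.011 0.143 0" --pt "-0.011 0.143 0" --turn '[-0.05, -0.101, -0.151, -0.202, -0.202]' --hand '[0.03, 0.03, 0.03, 0.03, 0.03]'

```text
t: 15.85
position: [512.6, 128.0, 166.0]
orientation: [-0.179, 3.136, 0.004]
force: [0.8, -0.1, -4.4]
finger_gap: 43.7
gripper_force: 30.0
```

Emit:
servo_tool --pt "0 0 0" --pt "0 0 0" --pt "0 0 0" --turn '[0, 0, 0]' --hand '[0.03, 0.03, 0.03]'

```text
t: 16.1
position: [511.8, 121.4, 166.2]
orientation: [0.167, -3.135, 0.001]
force: [0.1, -0.2, -5.1]
finger_gap: 43.8
gripper_force: 30.0
```

Run:
```python
from tray import *
plan([(513.3,122.8,106,PSI,30,13,2)])
```

```text
at [511.793 121.442 166.16   -3.035] t 16.1
{"slide": [[-0.0003, 0.0002, 0.012], [-0.0007, 0.0005, 0.0241], [-0.001, 0.0007, 0.0361], [-0.0013, 0.001, 0.0481], [-0.0016, 0.0012, 0.0602]], "turn": [0.0, 0.0, 0.0, 0.0, 0.0], "hand": [0.03, 0.03, 0.03, 0.03, 0.03]}
{"slide": [[0.0, 0.0, 0.0], [0.0, 0.0, 0.0]], "turn": [0.0, 0.0], "hand": [0.03, 0.03]}
```

Emit:
servo_tool --pt "0 0.0005 0.012" --pt "0 0.001 0.027" --pt "0 0.001 0.042" --pt "0 0.001 0.054" --pt "0 0.001 0.06" --turn '[0, 0, 0, 0, 0]' --hand '[0.03, 0.03, 0.03, 0.03, 0.03]'

```text
t: 16.52
position: [511.4, 121.9, 105.3]
orientation: [0.164, -3.134, 0.0]
force: [-1.4, 0.5, -4.6]
finger_gap: 43.4
gripper_force: 30.0
```

Emit:
servo_tool --pt "0 0 0.0015" --pt "0 0 0.003" --pt "0 0 0.0045" --pt "0 0 0.006" --pt "0 0 0.0075" --turn '[0, 0, 0, 0, 0]' --hand '[0.03, 0.03, 0.03, 0.03, 0.03]'

```text
t: 16.93
position: [513.0, 123.5, 100.2]
orientation: [-0.168, 3.136, -0.0]
force: [-3.5, -1.0, 8.5]
finger_gap: 43.7
gripper_force: 30.0
```

Emit:
servo_tool --pt "0 0 0.001" --pt "0 0 0.002" --pt "0 0 0.003" --pt "0 0 0.004" --pt "0 0 0.005" --turn '[0, 0, 0, 0, 0]' --hand '[0.03, 0.03, 0.03, 0.03, 0.03]'

```text
t: 17.35
position: [510.4, 123.2, 95.8]
orientation: [0.169, -3.134, 0.002]
force: [-6.7, -2.0, 9.4]
finger_gap: 43.5
gripper_force: 30.0
```

Emit:
servo_tool --pt "0 0 0.001" --pt "0 0 0.002" --pt "0 0 0.003" --pt "0 0 0.004" --pt "0 0 0.005" --turn '[0, 0, 0, 0, 0]' --hand '[0.03, 0.03, 0.03, 0.03, 0.03]'

```text
t: 17.77
position: [508.2, 123.1, 90.3]
orientation: [0.17, -3.129, 0.002]
force: [-8.9, -3.5, 8.6]
finger_gap: 43.9
gripper_force: 30.0
```

Same behaviour as before; continue.

Emit:
servo_tool --pt "0 0 0.001" --pt "0 0 0.002" --pt "0 0 0.003" --pt "0 0 0.004" --pt "0 0 0.005" --turn '[0, 0, 0, 0, 0]' --hand '[0.03, 0.03, 0.03, 0.03, 0.03]'

```text
t: 18.18
position: [506.9, 122.9, 84.9]
orientation: [0.17, -3.126, 0.002]
force: [-10.9, -4.7, 7.1]
finger_gap: 43.6
gripper_force: 30.0
```

Emit:
servo_tool --pt "0 0 0.001" --pt "0 0 0.002" --pt "0 0 0.003" --pt "0 0 0.004" --pt "0 0 0.004" --turn '[0, 0, 0, 0, 0]' --hand '[0.03, 0.03, 0.03, 0.03, 0.03]'

```text
t: 18.6
position: [506.5, 122.8, 80.5]
orientation: [0.169, -3.125, 0.002]
force: [-9.9, -4.8, 4.1]
finger_gap: 43.4
gripper_force: 30.0
```

```bash
python3 -c "
from look import *
look(-65,'pics/ws8.png')"
```

```text
-15 31 [ -5.  -89.1  45.3]
0 27 [  9.1 -64.9  59.3]
15 48 [ 22.3 -66.7  60.1]
30 82 [ 41.4 -67.4  61.3]
45 56 [ 50.9 -65.4  59.6]
60 40 [ 61.4 -66.3  56.5]
```

Flat on the floor; release and retreat as before.

Emit:
servo_tool --pt "0.002 0 -0.001" --pt "0.004 0 -0.002" --pt "0.004 0 -0.002" --pt "0.004 0 -0.002" --pt "0.004 0 -0.002" --turn '[0, 0, 0, 0, 0]' --hand '[0.03, 0.03, 0.044, 0.05, 0.055]'

```text
t: 19.12
position: [509.8, 123.3, 83.0]
orientation: [-0.168, 3.134, -0.0]
force: [1.3, 0.2, 0.8]
finger_gap: 50.1
gripper_force: 0.0
```

Emit:
servo_tool --pt "0 0 0" --pt "0 0 0" --pt "0 0 -0.006" --pt "0 0 -0.015" --pt "0 0 -0.03" --turn '[0, 0, 0, 0, 0]' --hand '[0.06, 0.065, 0.065, 0.065, 0.065]'

```text
t: 19.53
position: [507.8, 123.1, 112.4]
orientation: [0.168, -3.135, -0.0]
force: [-0.0, 0.4, 0.2]
finger_gap: 64.5
gripper_force: 0.0
```

Emit:
servo_tool --pt "0 0 -0.03" --pt "0 0 -0.06" --pt "0 0 -0.09" --pt "0 0 -0.12" --pt "0 0 -0.15" --turn '[0, 0, 0, 0, 0]' --hand '[0.065, 0.065, 0.065, 0.065, 0.065]'

```text
t: 19.95
position: [508.1, 123.2, 264.9]
orientation: [-0.168, 3.136, -0.0]
force: [0.5, -0.4, -0.4]
finger_gap: 65.0
gripper_force: 0.0
```

Emit:
servo_tool --pt "0 -0.03 0" --pt "0 -0.065 0" --pt "0 -0.1 0" --pt "0 -0.135 0" --pt "0 -0.17 0" --turn '[0, 0, 0, 0, 0]' --hand '[0.065, 0.065, 0.065, 0.065, 0.065]'

```text
t: 20.37
position: [526.5, -47.2, 263.6]
orientation: [-0.169, 3.136, -0.001]
force: [0.5, 0.1, 0.1]
finger_gap: 65.4
gripper_force: 0.0
```

Emit:
servo_tool --pt "0 0 0" --pt "0 0 0" --pt "0 0 0" --turn '[0, 0, 0]' --hand '[0.065, 0.065, 0.065]'

```text
t: 20.62
position: [526.3, -45.6, 262.9]
orientation: [-0.167, 3.137, 0.001]
force: [-0.1, 0.1, 0.2]
finger_gap: 65.1
gripper_force: 0.0
```

```bash
python3 -c "
from look import *
look(-65,'pics/ws9.png'); print(); look(65,'pics/ws10.png')
p=ctrl.capture('top'); cv2.imwrite('pics/end.png',np.hstack([cv2.resize(p['pixels'][100:300,40:300,::-1],(390,300)),cv2.imread('pics/ws9.png')[:,400:]]))"
```

```text
0 16 [ 12.2 -67.9  60.7]
15 35 [ 22.8 -66.2  60.9]
30 45 [ 36.5 -66.   60.9]
45 48 [ 54.7 -66.3  60.8]
60 37 [ 61.7 -67.   58.8]

0 22 [11.8 66.8 60.3]
15 40 [21.6 65.5 60.9]
30 53 [38.7 66.9 61.1]
45 70 [56.1 66.3 60.2]
60 17 [61.1 65.3 58.2]
```

View pics/end.png

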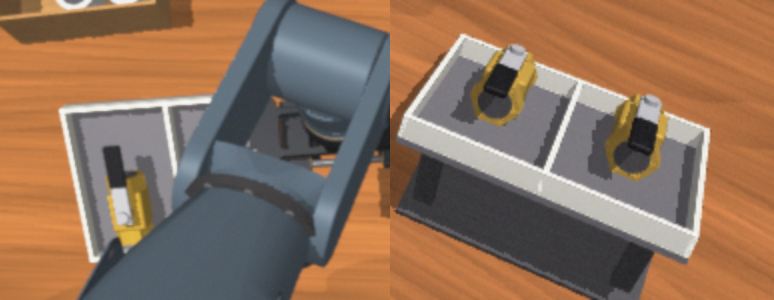

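Both valves sit flat in their compartments, handles up the slope.

```bash
python3 -c "
from station import ctrl; print(ctrl.close_job())"
```

```text
the job is handed in; nothing more can be done
None
```

I packed both brass valves, one in each compartment, and handed the job in at about 21 s; the last pictures show them flat on the tray floor with handles pointing up the slope, and no verdict came back.

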